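# Pack the spare surge boards in the clamshell case

## Task

Pack the spare surge boards for a service call: open the blue clamshell case wide by its tab, lay each of the two or three green surge boards that lie ahead on the desk, right of the case, flat on the floor of a compartment of its own, discs up, then shut the lid and, once it is shut, push both orange plungers on it fully home to lock it. Leave everything else, such as the boards beside the robot, where it is.

Things in the scene. Friction and masses are not known exactly. Their poses are not given: they have to be found in the camera images.
- case: fixed blue clamshell case, 118 (x) x 326 (y) mm, 46 mm high shut; origin: centre of its underside; x points to the hinge (away from the robot), z up. Base: floor 5 mm thick, walls 4 mm thick, 22 mm high; two partitions 3 mm thick, tops 17 mm above the desk, part it along y into three compartments, each 110 (x) x 104 (y) mm inside
- bay_1 (a point): centre of the floor of the right-hand compartment, 5 mm above the desk
- bay_2 (a point): centre of the floor of the middle compartment, 5 mm above the desk
- bay_3 (a point): centre of the floor of the left-hand compartment, 5 mm above the desk
- lid (a joint): hinged lid, 24 mm deep hollow shell: 0 = shut on the base, grows as it opens up and back, to 2.0 rad. The hinge is stiff: the lid stays where it is left; about 4 N at the tab lifts it, 1 to 3 N closes it.
- lid_hinge (a point): middle of the hinge axis (the case's y direction), at the back edge of the base, 59 mm behind the case's centre and 22 mm above the desk; its axes turn with the lid
- lid_tab (a point): where to grip the black tab that juts 42 mm forward from the middle of the lid's front; the tab is 18 mm wide (along case y), 14 mm thick; the point lies 146 mm from the hinge along the lid and 12 mm above its rim plane (34 mm above the desk when shut), 28 mm in front of the lid's front wall and 14 mm from the tab's end
- plunger_left (a joint): orange push-lock plunger near the left front corner of the lid, a 26 mm round cap: 0 = up (unlocked), 0.008 m = fully home. Moves down against about 7 N of friction and stays where it is pushed.
- plunger_right (a joint): the same near the right front corner of the lid
- plunger_left_top (a point): centre of the left plunger's top face; 10 mm above the lid when up, 2 mm when home
- plunger_right_top (a point): centre of the right plunger's top face, likewise
- surge_board_1: green surge board with five blue discs and a green terminal row on top, 55 (x) x 100 (y) mm, 27 mm high over the discs, the solid body 56 x 100 x 18 mm; origin at the centre of its underside, z up through the discs; 80 g; may be absent
- surge_board_2: green surge board with five blue discs and a green terminal row on top, 55 (x) x 100 (y) mm, 27 mm high over the discs, the solid body 56 x 100 x 18 mm; origin at the centre of its underside, z up through the discs; 80 g; may be absent
- surge_board_3: green surge board with five blue discs and a green terminal row on top, 55 (x) x 100 (y) mm, 27 mm high over the discs, the solid body 56 x 100 x 18 mm; origin at the centre of its underside, z up through the discs; 80 g; may be absent
- multimeter: yellow multimeter, 150 x 76 x 48 mm, bystander; origin at the centre of its underside
- pliers: red pliers, 140 mm long, bystander; origin at the centre of the underside

How it is judged:
On the way, in this order (a step that is already met when the one before it is completed fails the run):
1. the case is open wide (lid beyond 1.4 rad) (value of joint lid above 1.4 rad), for 0.2 s.
2. every surge board lies flat in a compartment of the open case (x of surge_board_1 in the frame of case between -0.03 and 0.03 m and y of surge_board_1 in the frame of case between -0.145 and 0.145 m and z of surge_board_1 in the frame of case between 0.002 and 0.01 m and angle between each of surge_board_1, surge_board_2, surge_board_3's own z axis and vertical below 0.12 rad and x of surge_board_2 in the frame of case between -0.03 and 0.03 m and y of surge_board_2 in the frame of case between -0.145 and 0.145 m and z of surge_board_2 in the frame of case between 0.002 and 0.01 m and x of surge_board_3 in the frame of case between -0.03 and 0.03 m and y of surge_board_3 in the frame of case between -0.145 and 0.145 m and z of surge_board_3 in the frame of case between 0.002 and 0.01 m and value of joint lid above 1 rad), for 0.2 s.
3. the lid is shut (value of joint lid below 0.04 rad), for 0.2 s.
4. both plungers are pushed home with the lid shut (value of joint lid below 0.04 rad and value of joint each of plunger_left, plunger_right above 0.0062 m), for 0.2 s.
At the end, for the whole second after the job is handed in: Every board present lies flat (within 0.12 rad), discs up, on the floor of a compartment (underside 2 to 10 mm above the desk; two do not fit in one); the lid is shut to within 0.04 rad; both plungers are down at least 6.2 of their 8 mm (all of step 4 and x of surge_board_1 in the frame of case between -0.03 and 0.03 m and y of surge_board_1 in the frame of case between -0.145 and 0.145 m and z of surge_board_1 in the frame of case between 0.002 and 0.01 m and angle between each of surge_board_1, surge_board_2, surge_board_3's own z axis and vertical below 0.12 rad and x of surge_board_2 in the frame of case between -0.03 and 0.03 m and y of surge_board_2 in the frame of case between -0.145 and 0.145 m and z of surge_board_2 in the frame of case between 0.002 and 0.01 m and x of surge_board_3 in the frame of case between -0.03 and 0.03 m and y of surge_board_3 in the frame of case between -0.145 and 0.145 m and z of surge_board_3 in the frame of case between 0.002 and 0.01 m); the robot touches nothing.
It fails at once if a bystander (multimeter, pliers) is shifted more than 50 mm (distance of any of multimeter, pliers from where it was at the start of the episode above 0.05 m).
Of surge_board_1, surge_board_2, surge_board_3 only 2 to 3 are there at a start; the rules pass over those that are not, and their reading is None.
At some moment in a run one of surge_board_1, surge_board_2, surge_board_3 may be knocked a few centimetres aside while the robot is not near it.
Once in a run the grip may slacken for a moment while it holds something.
It also fails if it takes over 208 s, if anything falls off the work surface, if the arm or the gripper's body presses on something with over 40 N, if the wrist force passes 120 N, or if a joint passes its speed limit or range.

## Robot

A 6-joint arm with a two-finger parallel gripper is mounted at the origin on a cart in front of the work surface, level with it; the furniture and walls round the work are solid. World frame = base frame: x ahead of the robot, y to its left, z up, the work surface at z = 0. Lengths are in m, angles in rad, forces in N, time in s.
With the tool pointing down it reaches from about 0.275 to 0.725 m from the base axis. Payload 5.6 kg.
Tool frame: the origin (TCP) lies on the centre line of the jaws, within the pads' length; the fingertips stand 14 mm ahead of it and the grasp point (between the pads) lies 5 mm behind it (r.finger_overhang is the z of the fingertips in the tool frame, in m); z points along the fingers, y is the line along which they close (so a half turn about z gives the same grasp; the last joint's range is limited). The gripper opens to 85 mm and grips with 20 to 120 N. Pads are 22 mm wide; open, the fingers measure 114 mm over their backs; the gripper's body (76 mm by 85 mm) begins 54 mm behind the grasp point. The pads swing forward as they close: fully open they stand 13 mm farther back than shut.
Start: joints at [-0.99, 0.255, 0.108, 0, -1.424, -0.285], TCP at [0.16, -0.526, 0.245] pointing down, gripper open.
Joint ranges: [-2.95, 2.95], [-1.21, 1.97], [-1.09, 1.5], [-2.87, 1.71], [-2.94, -0.07], [-3.05, 3.05]. Speed limits (rad/s): [2.57, 2.57, 3.14, 3.14, 3.14, 3.14].

## Interface

Orientations are given as [roll, pitch, yaw] about the fixed x, y, z axes, in that order (R = Rz(yaw) Ry(pitch) Rx(roll)).
In Python, from cell import r, grab_frame gives the robot as it stands (r), with the cameras as plain functions.
- The arm moves only by the shell command python3 inch.py [OPENING] [FORCE], which reads ROWS from standard input. ROWS is a JSON list of rows, 1 to 10 of them, each an object with the fields x, y, z (the shift in shares of the most that a row can go, 1 being 62.5 mm), wx, wy, wz (a rotation vector in fractions of the full range, 1 being 180 degrees); a field left out counts as zero; each row shifts and turns the commanded pose from where the row before left it, along the tool's axes as they then stand; what a row does not reach is not made up. A row lasts 1/8 s, in which the tool goes at most 0.0625 m and 0.188 rad, less where a joint would pass 70% of its speed; a pose out of reach is approached as far as the arm can. OPENING is the finger opening in m, set as the command begins (- or left out keeps the last). The fingers move at their own pace and stop on an object; FORCE is the grip in N (left out, the last holds). Time passes only in rows, so rows that do not move let the fingers close. It prints the time, the measured TCP pose, the force, the opening and the grip force at its end. Shift and turn numbers lie between -1 and 1, and a call with a number outside is refused. Input that does not fit is refused with a message, and nothing moves.
- r.sense(): the state, without advancing time (a new reading comes with each control period).
- grab_frame(name): name is "scene" or "side" or "wrist"; returns a dict with "pixels" (480x640x3 uint8, blue, green, red), "intrinsics" (3x3 intrinsics, pixels), "R" (3x3) and "t" (3): a world point X has camera coordinates R X + t; the wrist camera has in their place "hand_eye" (4x4, takes a point from camera to tool coordinates, whose origin is the TCP and whose axes are the flange's). Camera axes: x right, y down, z forward; pixel columns grow to the right and rows downward; lengths in m; the calibration is good to about 2 mm. A picture is of the moment at which its call begins: read the wrist's pose just before it. There is no depth.
- r.finish_job(): hands the job in; it is judged then, once.
The state is a dict: "clock": time; "q": joint angles; "qvel": joint speeds; "tau": joint torques, N m; "tcp_pos": TCP position; "ee_rot": TCP orientation; "wrist_force": force on the tool from outside, world axes, zero at the start; "moment": the same for the moment, N m; "width": finger opening in m; "grip_force": force on a finger pad.
Only numpy, scipy, OpenCV 4.12 (cv2) and the standard library are available. Lean on these libraries where they do the work, as an engineer would, in place of code of your own. Each camera call takes 0.05 s, during which the arm holds its last target. There are 200 camera calls.

## Working session

There is one attempt and no reset: what is moved stays moved. The work goes in short steps, Python scripts to look and compute and a shell command to move; the robot and the scene stay as the last step left them, time stands still between calls to the robot, and variables do not carry over. Pictures are saved under pics/ and viewed, at most 14 in all, crops included, and the job is handed in when it is done.

```bash
ls; mkdir -p pics
python3 - <<'E'
from cell import r, grab_frame
import cv2,numpy as np
s=r.sense();print(s)
for n in("scene","side"):
    f=grab_frame(n);cv2.imwrite(f"pics/{n}0.png",f["pixels"]);print(n,f["intrinsics"],f["R"],f["t"])
f=grab_frame("wrist");print(f["hand_eye"],f["intrinsics"])
E
```

```text
cell.py
inch.py
pics
{'clock': 0.0, 'q': array([-9.90431349e-01,  2.55756505e-01,  1.06975681e-01, -4.74361221e-04,
       -1.42391786e+00, -2.84614496e-01]), 'qvel': array([-8.10725630e-05,  1.32421001e-03,  5.39675288e-04,  2.88383932e-05,
       -5.31618110e-05,  8.83671801e-04]), 'tau': array([-6.06253479e-05, -3.86627877e+01,  2.37938887e+01,  5.36528260e+00,
       -6.14545381e-03,  1.29122424e-05]), 'tcp_pos': array([ 0.16021989, -0.52563777,  0.24437941]), 'ee_rot': array([ 3.13963509e+00, -8.39142485e-05, -2.84591196e+00]), 'wrist_force': array([0.19266924, 0.73236559, 0.39820166]), 'moment': array([-0.04204683,  0.02886574, -0.02583555]), 'grip_force': 0.0, 'width': 0.08508752908969043}
scene [[503.10042435   0.         326.25650985]
 [  0.         503.10042435 238.88339443]
 [  0.           0.           1.        ]] [[-0.73850643 -0.67388543  0.02206093]
 [-0.32140659  0.32308753 -0.89011924]
 [ 0.59271077 -0.6644493  -0.45519343]] [0.33660789 0.19799822 1.02870987]
side [[444.33925789   0.         320.28099832]
 [  0.         444.33925789 237.67839326]
 [  0.           0.           1.        ]] [[ 0.90250212 -0.42999679  0.02434497]
 [-0.187171   -0.44249915 -0.87701854]
 [ 0.38788778  0.78695443 -0.47983935]] [-0.41162126  0.15667343  1.24825191]
[[-9.20476370e-04 -9.46165063e-01 -3.23683219e-01  8.26056044e-02]
 [ 9.99999096e-01 -1.18810207e-03  6.29211265e-04  9.12745315e-04]
 [-9.79906417e-04 -3.23682347e-01  9.46165302e-01 -1.28279202e-01]
 [ 0.00000000e+00  0.00000000e+00  0.00000000e+00  1.00000000e+00]] [[417.55006698   0.         320.71978562]
 [  0.         417.55006698 237.71474417]
 [  0.           0.           1.        ]]
```

View pics/scene0.png

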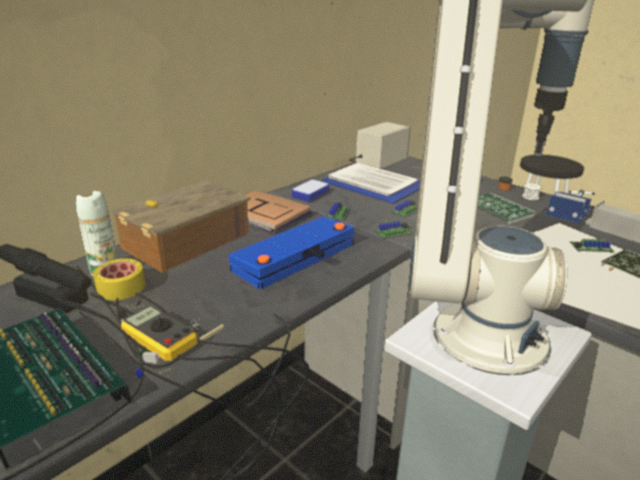

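View pics/side0.png

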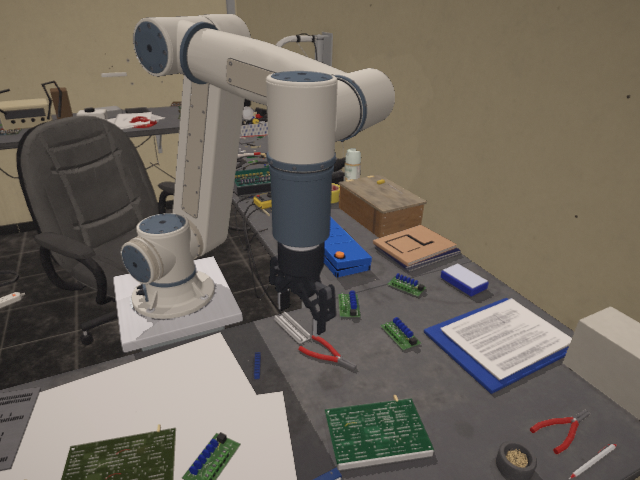

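The scene view shows the shut case, with plungers at about (264,259) and (340,227) and the tab hidden. The side view shows three boards ahead, at about (349,305), (406,285) and (401,334). The board at (213,455) beside the robot is to be left alone. The pliers are near (320,350).

```bash
cat > h.py <<'E'
from cell import r, grab_frame
import cv2,numpy as np
from scipy.spatial.transform import Rotation as Ro
def cam(n):
    s=r.sense(); f=grab_frame(n)
    if n=="wrist":
        T=np.eye(4);T[:3,:3]=Ro.from_euler('xyz',s["ee_rot"]).as_matrix();T[:3,3]=s["tcp_pos"]
        W=np.linalg.inv(T@f["hand_eye"]);f["R"],f["t"]=W[:3,:3],W[:3,3]
    return f
def back(f,px,z):
    px=np.atleast_2d(np.array(px,float));d=np.c_[px,np.ones(len(px))]@np.linalg.inv(f["intrinsics"]).T@f["R"]
    c=-f["R"].T@f["t"];return c+d*((z-c[2])/d[:,2:])
def proj(f,X):
    p=(np.atleast_2d(X)@f["R"].T+f["t"])@f["intrinsics"].T;return p[:,:2]/p[:,2:]
def blobs(f,lo,hi,amin=20):
    m=cv2.inRange(cv2.cvtColor(f["pixels"],cv2.COLOR_BGR2HSV),lo,hi)
    m=cv2.morphologyEx(m,cv2.MORPH_CLOSE,np.ones((3,3)))
    n,_,st,c=cv2.connectedComponentsWithStats(m);return m,[(st[i,4],c[i].round(1),st[i,:4]) for i in range(1,n) if st[i,4]>=amin]
def go(X,yaw):
    """remaining move in tool axes for tool-down target"""
    s=r.sense();R=Ro.from_euler('xyz',s["ee_rot"]);D=Ro.from_euler('xyz',[np.pi,0,yaw])
    print("tool shift",(R.inv().apply(np.array(X)-s["tcp_pos"])).round(4),"rot",(R.inv()*D).as_rotvec().round(3))
E
python3 - <<'E'
from h import *
f=cam("scene");g=cam("side")
for q in blobs(f,(3,180,150),(14,255,255))[1]: print("or",q[:2],back(f,q[1],.056).round(3))
for q in blobs(g,(3,180,150),(14,255,255))[1]: print("orside",q[:2],back(g,q[1],.056).round(3))
print(back(g,[(349,305),(406,285),(401,334),(213,455),(320,345)],.015).round(3))
print(back(f,[(160,330)],.03).round(3), back(f,[(337,212),(404,209),(395,229)],.015).round(3))
E
```

```text
or (np.int32(27), array([339.1, 226.5])) [[ 0.484 -0.08   0.056]]
or (np.int32(43), array([263. , 259.3])) [[0.493 0.18  0.056]]
[[ 0.417 -0.262  0.015]
 [ 0.614 -0.245  0.015]
 [ 0.478 -0.416  0.015]
 [-0.021 -0.551  0.015]
 [ 0.278 -0.371  0.015]]
[[0.46  0.473 0.03 ]] [[ 0.61  -0.217  0.015]
 [ 0.479 -0.382  0.015]
 [ 0.415 -0.245  0.015]]
```

Run:
```python
from h import *
go([.40,.05,.30],-np.pi-.035)
```

```text
tool shift [-0.3971  0.4811 -0.0548] rot [ 0.001 -0.     0.331]
```

Careful with the scale: shifts go in shares of 62.5 mm and turns go in shares of 180 degrees. That gives: 0.047 m is 0.752, -0.039 m is -0.624.

```bash
echo '[{"x": -0.624, "y": 0.752, "z": -0.08}, {"x": -0.624, "y": 0.752, "z": -0.08}, {"x": -0.624, "y": 0.752, "z": -0.08}, {"x": -0.624, "y": 0.752, "z": -0.08}, {"x": -0.624, "y": 0.752, "z": -0.08}, {"x": -0.624, "y": 0.752, "z": -0.08}, {"x": -0.624, "y": 0.752, "z": -0.08}, {"x": -0.624, "y": 0.752, "z": -0.08}, {"x": -0.624, "y": 0.752, "z": -0.08}, {"x": -0.624, "y": 0.752, "z": -0.08}]' | python3 inch.py 0.085 40; echo '[{"wz": 0.0525}, {"wz": 0.0528}, {}, {}]' | python3 inch.py
python3 - <<'E'
from h import *
go([.40,.05,.30],-np.pi-.035)
f=cam("wrist");cv2.imwrite("pics/w1.png",f["pixels"]);np.savez("w1.npz",R=f["R"],t=f["t"])
for q in blobs(f,(3,180,150),(14,255,255))[1]: print("or",q[:2],back(f,q[1],.056).round(4))
E
```

```text
clock: 1.5
tcp_pos: [0.3966, 0.0393, 0.2958]
ee_rot: [3.142, 0.001, -2.845]
wrist_force: [0.4, -1.6, -0.1]
width: 0.0853
grip_force: 0.0
clock: 2.0
tcp_pos: [0.3963, 0.037, 0.2953]
ee_rot: [3.141, 0.0, 3.109]
wrist_force: [-0.2, -0.7, 0.4]
width: 0.0851
grip_force: 0.0
tool shift [-0.0033  0.0131 -0.0047] rot [0.    0.    0.003]
or (np.int32(97), array([205.5, 275.7])) [[ 0.4738 -0.0748  0.056 ]]
or (np.int32(61), array([472.2, 274.4])) [[0.4811 0.1811 0.056 ]]
```

View pics/w1.png

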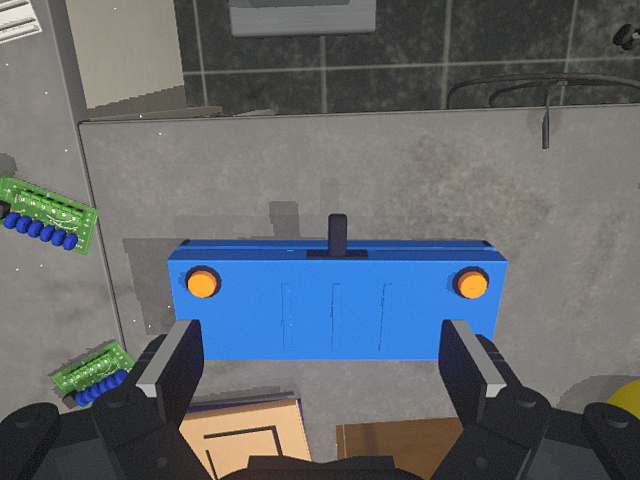

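Lid top face corners are at about (169,261), (506,261), (494,359) and (174,360). The tab runs from (338,215) to its root at (338,252), and the plungers are at (202,283) and (472,284). The wooden box's front edge is near row 425.

Run:
```python
from h import *
f=cam("wrist")
print("pl",back(f,[(202,282),(472,284)],.056).round(4))
print("corn",back(f,[(169,261),(506,261),(494,359),(174,360)],.046).round(4))
print("tab z41",back(f,[(329.5,215),(347,215),(338,252)],.041).round(4))
print("boxtop .11",back(f,[(337,426),(460,419)],.11).round(4),"z0",back(f,[(337,426),(460,419)],0).round(4))
print("brown",back(f,[(300,398)],.01).round(3))
g=cam("scene");print(back(g,[(164,273),(247,236)],0).round(3))
```

```text
pl [[ 0.4803 -0.0791  0.056 ]
 [ 0.4914  0.1816  0.056 ]]
corn [[ 0.4614 -0.1116  0.046 ]
 [ 0.4726  0.2166  0.046 ]
 [ 0.5848  0.2161  0.046 ]
 [ 0.5742 -0.1234  0.046 ]]
tab z41 [[0.4217 0.0459 0.041 ]
 [0.4222 0.0626 0.041 ]
 [0.4595 0.0532 0.041 ]]
boxtop .11 [[0.6077 0.0465 0.11  ]
 [0.6036 0.1613 0.11  ]] z0 [[ 0.7109  0.0485 -0.    ]
 [ 0.7053  0.2035  0.    ]]
brown [[0.658 0.005 0.01 ]]
[[0.689 0.328 0.   ]
 [0.701 0.06  0.   ]]
```

Run:
```python
from h import *
go([.436,.0535,.029],np.pi-.043)
```

```text
tool shift [-0.0391  0.0178  0.2663] rot [0.    0.    0.009]
```

Scaled: 0.055 m is 0.88, 0.05 m is 0.8, 0.01 rad / 3.1416 = 0.0032.

```bash
echo '[{"x": -0.6256, "y": 0.2848, "z": 0.48, "wz": 0.0032}, {"z": 0.88}, {"z": 0.88}, {"z": 0.8}, {"z": 0.64}, {"z": 0.4}, {"z": 0.1808}, {}]' | python3 inch.py .05 40
python3 - <<'E'
from h import *
go([.436,.0535,.029],np.pi-.043)
E
echo '[{}, {}, {}, {}, {}]' | python3 inch.py 0 30
```

```text
clock: 3.15
tcp_pos: [0.4361, 0.0534, 0.0289]
ee_rot: [-3.141, -0.001, 3.097]
wrist_force: [0.0, 0.8, -0.1]
width: 0.0496
grip_force: 0.0
tool shift [ 0.0001  0.0001 -0.0001] rot [-0.001 -0.001 -0.002]
clock: 3.78
tcp_pos: [0.4367, 0.0515, 0.03]
ee_rot: [-3.138, 0.001, 3.098]
wrist_force: [3.2, -12.2, 0.2]
width: 0.0171
grip_force: 35.1
```

Scaled: -0.0145 m is -0.232, -0.0143 m is -0.2288.

```bash
echo '[{"x": -0.032, "y": -0.032, "z": -0.232}, {"x": -0.0528, "z": -0.2288}, {"x": -0.0768, "z": -0.2208}, {"x": -0.0976, "z": -0.2128}, {"x": -0.1184, "z": -0.2016}, {"x": -0.1392, "z": -0.1888}, {"x": -0.1568, "z": -0.1744}, {"x": -0.1728, "z": -0.1584}, {}]' | python3 inch.py
```

```text
clock: 4.9
tcp_pos: [0.4895, 0.0495, 0.1306]
ee_rot: [3.141, 0.001, 3.096]
wrist_force: [0.5, 1.1, -3.6]
width: 0.0176
grip_force: 33.4
```

Scaled: -0.0215 m is -0.344, -0.0147 m is -0.2352.

```bash
echo '[{"x": -0.1904, "z": -0.1408}, {"x": -0.2, "z": -0.1184}, {"x": -0.2128, "z": -0.0992}, {"x": -0.2208, "z": -0.0784}, {"x": -0.2272, "z": -0.056}, {"x": -0.232, "z": -0.032}, {"x": -0.2336, "z": -0.0048}, {"x": -0.2352, "z": 0.0096}, {"x": -0.344, "z": 0.0656}, {}]' | python3 inch.py
python3 - <<'E'
from h import *
f=cam("side");cv2.imwrite("pics/s2.png",f["pixels"])
E
```

```text
clock: 6.15
tcp_pos: [0.6197, 0.0447, 0.1572]
ee_rot: [3.14, -0.002, 3.097]
wrist_force: [1.0, 4.2, -5.9]
width: 0.0173
grip_force: 31.0
```

View pics/s2.png

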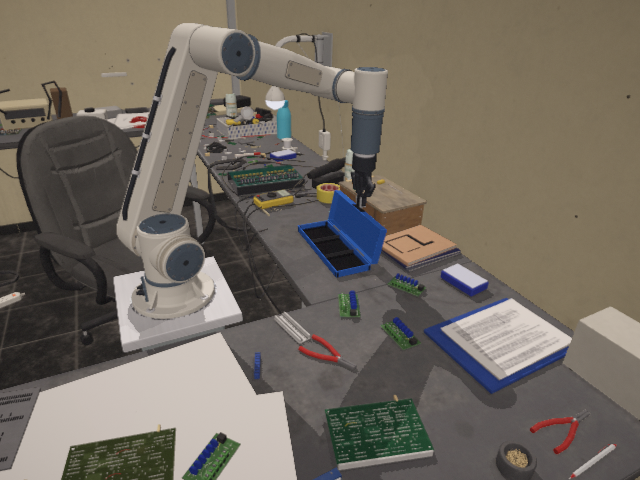

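The lid stands open at about 1.7 rad, gripped at its tab, and the three boards are unmoved. I'll release, rise, and look over the boards.

Scaled: -0.05 m is -0.8, -0.03 m is -0.48.

```bash
echo '[{}, {}, {}, {"z": -0.48}, {"z": -0.8}, {"z": -0.8}, {"z": -0.48}, {}]' | python3 inch.py .05
python3 - <<'E'
from h import *
go([.45,-.32,.32],np.pi-.043)
E
```

```text
clock: 7.2
tcp_pos: [0.6206, 0.043, 0.3221]
ee_rot: [3.14, 0.007, 3.096]
wrist_force: [-0.3, 0.6, -0.1]
width: 0.05
grip_force: 0.0
tool shift [ 0.1539 -0.3704  0.0006] rot [ 0.001  0.007 -0.003]
```

Scaled: -0.053 m is -0.848, -0.052 m is -0.832, 0.001 rad / 3.1416 = 0.0003.

```bash
echo '[{"x": 0.352, "y": -0.848, "wy": 0.0003}, {"x": 0.352, "y": -0.848, "wy": 0.0003}, {"x": 0.352, "y": -0.848, "wy": 0.0003}, {"x": 0.352, "y": -0.848, "wy": 0.0003}, {"x": 0.352, "y": -0.848, "wy": 0.0003}, {"x": 0.352, "y": -0.848, "wy": 0.0003}, {"x": 0.352, "y": -0.832, "wy": 0.0003}, {}, {}]' | python3 inch.py .085;  python3 - <<'E'
from h import *
f=cam("wrist");cv2.imwrite("pics/w3.png",f["pixels"]);np.savez("w3.npz",R=f["R"],t=f["t"],K=f["intrinsics"])
E
```

```text
clock: 8.32
tcp_pos: [0.4488, -0.3193, 0.3183]
ee_rot: [3.141, -0.008, 3.096]
wrist_force: [-0.4, 0.8, -0.1]
width: 0.085
grip_force: 0.0
```

View pics/w3.png

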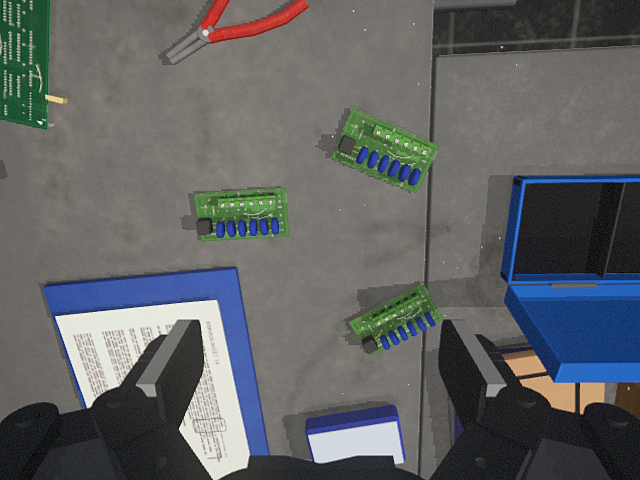

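Three boards are at about (385,150), (242,214) and (396,317). The pliers are clear at the top left, and a white/blue pack sits near (355,435).

```bash
cat >> h.py <<'E'
def boards(f,z=.01):
    hsv=cv2.cvtColor(f["pixels"],cv2.COLOR_BGR2HSV)
    m=cv2.inRange(hsv,(40,80,40),(80,255,255)); m=cv2.morphologyEx(m,cv2.MORPH_CLOSE,np.ones((9,9)));m=cv2.morphologyEx(m,cv2.MORPH_OPEN,np.ones((5,5)))
    cs,_=cv2.findContours(m,cv2.RETR_EXTERNAL,cv2.CHAIN_APPROX_NONE);o=[]
    for c in cs:
        if cv2.contourArea(c)<1200: continue
        P=back(f,cv2.convexHull(c)[:,0],z)[:,:2]
        (cx,cy),(w,h),a=cv2.minAreaRect((P*1000).astype(np.float32))
        if w<h: w,h,a=h,w,a+90
        o.append((round(cx/1000,4),round(cy/1000,4),round(w),round(h),round((np.deg2rad(a)+np.pi/2)%np.pi-np.pi/2,3),c[:,0].mean(0).round()))
    return o
E
python3 - <<'E'
from h import *
f=cam("wrist")
for z in (.003,.01,.018):
    print(z,*boards(f,z),sep="\n")
E
```

```text
0.003
(0.6235, -0.2362, 100, 55, np.float64(-1.071), array([396., 320.]))
(0.4839, -0.4059, 100, 55, np.float64(-1.55), array([238., 216.]))
(0.423, -0.2488, 100, 55, np.float64(1.136), array([380., 150.]))
(0.3197, -0.6025, 121, 47, np.float64(-0.284), array([25., 61.]))
0.01
(0.6195, -0.2374, 98, 54, np.float64(-1.071), array([396., 320.]))
(0.482, -0.4045, 98, 54, np.float64(-1.55), array([238., 216.]))
(0.4221, -0.2499, 99, 54, np.float64(1.136), array([380., 150.]))
(0.3204, -0.598, 119, 46, np.float64(-0.284), array([25., 61.]))
0.018
(0.6149, -0.2388, 97, 53, np.float64(-1.071), array([396., 320.]))
(0.4799, -0.4028, 96, 53, np.float64(-1.55), array([238., 216.]))
(0.4211, -0.251, 97, 53, np.float64(1.136), array([380., 150.]))
(0.3213, -0.5928, 117, 45, np.float64(-0.284), array([25., 61.]))
```

```bash
python3 - <<'E'
from h import *
print(r.finger_overhang, r.sense()["q"].round(3))
go([.423,-.249,.10],-2.005)
E
echo '[{"wz": -0.0573}, {"wz": -0.0573}, {"wz": -0.0573}, {"wz": -0.0573}, {"wz": -0.0573}, {"wz": -0.0573}, {"wz": -0.0318}, {}]' | python3 inch.py
python3 - <<'E'
from h import *
go([.423,-.249,.10],-2.005);print(r.sense()["q"].round(3))
E
```

```text
0.014 [-0.331  0.254  0.289  0.002 -1.613 -1.283]
tool shift [0.0279 0.0682 0.2188] rot [ 0.005 -0.006 -1.181]
clock: 9.43
tcp_pos: [0.4497, -0.3184, 0.3189]
ee_rot: [3.135, -0.003, -2.006]
wrist_force: [-0.1, 0.4, -0.2]
width: 0.0849
grip_force: 0.0
tool shift [-0.0522  0.052   0.2191] rot [ 0.007 -0.003 -0.001]
[-0.331  0.253  0.289  0.002 -1.614 -0.104]
```

Scaled: 0.055 m is 0.88, 0.03 m is 0.48, 0.007 rad / 3.1416 = 0.0022.

```bash
echo '[{"x": -0.416, "y": 0.416, "z": 0.48, "wx": 0.0022, "wy": -0.001}, {"x": -0.4192, "y": 0.416, "z": 0.48}, {"z": 0.88}, {"z": 0.88}, {}, {}]' | python3 inch.py
python3 - <<'E'
from h import *
f=cam("wrist");print(*boards(f,.003),sep="\n")
go([.423,-.249,.012],-2.005)
E
```

```text
clock: 10.18
tcp_pos: [0.4255, -0.2507, 0.1515]
ee_rot: [-3.138, -0.0, -2.007]
wrist_force: [0.3, -0.4, 1.1]
width: 0.0853
grip_force: 0.0
(0.6278, -0.2432, 84, 56, np.float64(-1.078), array([ 85., 336.]))
(0.423, -0.2488, 100, 55, np.float64(1.136), array([320., 215.]))
(0.4835, -0.3931, 74, 55, np.float64(-1.567), array([144.,  60.]))
tool shift [-0.0003  0.0041  0.1399] rot [-0.005  0.    -0.002]
```

Scaled: 0.05 m is 0.8, 0.045 m is 0.72, -0.005 rad / 3.1416 = -0.0016.

```bash
echo '[{"y": 0.056, "z": 0.8, "wx": -0.0016}, {"z": 0.72}, {"z": 0.48}, {"z": 0.224}, {}, {}]' | python3 inch.py
echo '[{}, {}, {}, {}, {}]' | python3 inch.py 0 50
python3 - <<'E'
from h import *
f=cam("side");cv2.imwrite("pics/s4.png",cv2.resize(f["pixels"][230:370,260:460],None,fx=3,fy=3))
E
```

```text
clock: 10.98
tcp_pos: [0.422, -0.2489, 0.0117]
ee_rot: [3.14, 0.001, -2.006]
wrist_force: [0.1, 0.1, 0.5]
width: 0.0846
grip_force: 0.0
clock: 11.6
tcp_pos: [0.4213, -0.2487, 0.0111]
ee_rot: [3.139, 0.0, -2.006]
wrist_force: [-0.6, 1.7, 6.1]
width: 0.0543
grip_force: 53.5
```

View pics/s4.png

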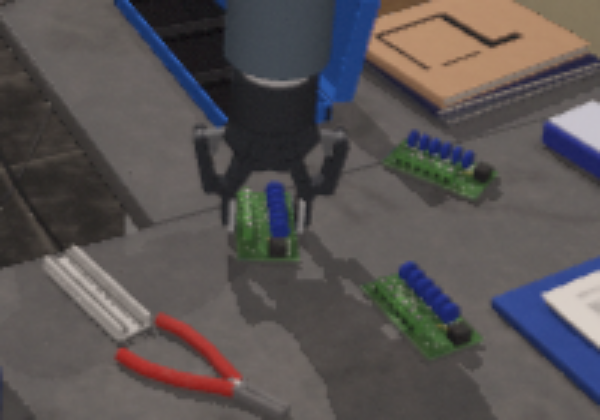

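Scaled: -0.05 m is -0.8, -0.04 m is -0.64, 0.15 rad / 3.1416 = 0.0477.

```bash
echo '[{"z": -0.32}, {"z": -0.64}, {"z": -0.8}, {"z": -0.64, "wz": 0.0477}, {"z": -0.32, "wz": 0.0541}, {"wz": 0.0541}, {"wz": 0.0541}, {"wz": 0.0541}, {"wz": 0.0541}, {"wz": 0.057}]' | python3 inch.py - 60
python3 - <<'E'
from h import *
go([.518,-.057,.10],np.pi-.043)
E
```

```text
clock: 12.9
tcp_pos: [0.4208, -0.2486, 0.18]
ee_rot: [3.139, -0.004, 3.092]
wrist_force: [0.3, 0.0, -0.8]
width: 0.0537
grip_force: 65.1
tool shift [-0.0878  0.1961  0.08  ] rot [ 0.002 -0.004 -0.007]
```

Scaled: 0.049 m is 0.784, -0.0219 m is -0.3504, -0.007 rad / 3.1416 = -0.0022.

```bash
echo '[{"x": -0.3504, "y": 0.784, "wz": -0.0022}, {"x": -0.3504, "y": 0.784}, {"x": -0.3504, "y": 0.784}, {"x": -0.3504, "y": 0.784}, {}, {}]' | python3 inch.py
python3 - <<'E'
from h import *
f=cam("wrist");im=f["pixels"].copy()
c=np.array([.523,.050]);y=-.043;X=np.array([np.cos(y),np.sin(y)]);Y=np.array([-np.sin(y),np.cos(y)])
for a,z,col in((.163,.022,(0,0,255)),(.052,.017,(0,255,255)),(.055,.017,(0,255,255))):
    for s in(-1,1):
        p=proj(f,[[*(c-.059*X+s*a*Y),z],[*(c+.055*X+s*a*Y),z]]).astype(int);cv2.line(im,p[0].tolist(),p[1].tolist(),col,1)
p=proj(f,[[*(c-.059*X-.163*Y),.022],[*(c-.059*X+.163*Y),.022]]).astype(int);cv2.line(im,p[0].tolist(),p[1].tolist(),(0,0,255),1)
cv2.imwrite("pics/w5.png",im);go([.518,-.057,.10],np.pi-.043);print(r.sense()["width"])
E
```

```text
clock: 13.65
tcp_pos: [0.5159, -0.0563, 0.1799]
ee_rot: [3.14, -0.005, 3.105]
wrist_force: [0.4, -0.6, -0.7]
width: 0.0536
grip_force: 65.1
tool shift [-0.0026 -0.0003  0.08  ] rot [ 0.002 -0.005  0.005]
0.05371020195267304
```

View pics/w5.png

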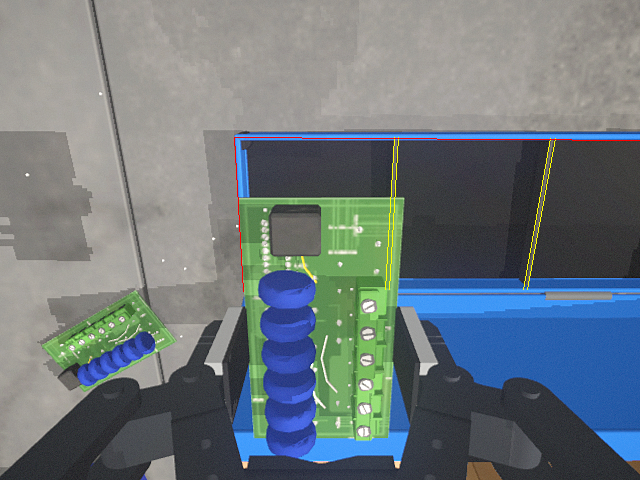

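The partition overlay fits. The case's front edge is at row 132 against my predicted 139, so the case sits about 4 mm nearer than I had it. The board is held square, with its front edge at row 198.

Run:
```python
from h import *
f=cam("wrist")
print(back(f,[(240,198),(404,198),(253,437),(388,437)],.172).round(4))
print("front",back(f,[(242,132),(500,132)],.022).round(4),"rear inner",back(f,[(450,289),(350,289)],.022).round(4))
go([.5145,-.057,.10],np.pi-.043)
```

```text
[[ 0.4645 -0.0807  0.172 ]
 [ 0.4666 -0.0258  0.172 ]
 [ 0.5648 -0.0854  0.172 ]
 [ 0.5671 -0.0299  0.172 ]]
front [[ 0.4536 -0.1053  0.022 ]
 [ 0.4602  0.0669  0.022 ]] rear inner [[ 0.5748  0.0404  0.022 ]
 [ 0.5717 -0.0352  0.022 ]]
tool shift [ 0.001  -0.0001  0.0801] rot [ 0.002 -0.004  0.005]
```

Scaled: 0.05 m is 0.8, 0.045 m is 0.72, 0.005 rad / 3.1416 = 0.0016.

```bash
echo '[{"x": 0.008, "z": 0.8, "wx": 0.0006, "wy": -0.0013, "wz": 0.0016}, {"z": 0.72}, {"z": 0.56}, {"z": 0.32}, {"z": 0.128}, {"z": 0.04}, {}, {}]' | python3 inch.py
```

```text
clock: 14.75
tcp_pos: [0.5162, -0.0562, 0.0205]
ee_rot: [3.141, 0.002, 3.099]
wrist_force: [0.3, -0.6, -0.4]
width: 0.0538
grip_force: 65.1
```

Free of contact; down 2 mm, then release to 66 mm and rise.

Scaled: 0.003 m is 0.048, 0.001 m is 0.016.

```bash
echo '[{"x": 0.016, "z": 0.048}, {}, {}]' | python3 inch.py; echo '[{}, {}, {}, {"z": -0.32}, {"z": -0.64}, {"z": -0.8}, {"z": -0.8}, {}]' | python3 inch.py .066
python3 - <<'E'
from h import *
f=cam("wrist");print(*boards(f,.008),sep="\n")
go([.45,-.36,.25],-1.55)
E
```

```text
clock: 15.12
tcp_pos: [0.5146, -0.0561, 0.0166]
ee_rot: [3.142, 0.0, 3.099]
wrist_force: [-0.3, 0.2, -0.1]
width: 0.0534
grip_force: 65.1
clock: 16.12
tcp_pos: [0.5172, -0.0561, 0.1812]
ee_rot: [3.141, 0.009, 3.1]
wrist_force: [-0.7, 0.2, -0.8]
width: 0.0664
grip_force: 0.0
(0.6195, -0.2344, 99, 53, np.float64(-1.078), array([115., 328.]))
(0.514, -0.0545, 100, 55, np.float64(-0.043), array([315., 201.]))
tool shift [ 0.0524 -0.3065 -0.0722] rot [-0.003  0.004 -1.634]
```

```bash
python3 - <<'E'
from h import *
go([.6235,-.236,.18],2.066)
E
echo '[{"x": -0.4416, "y": -0.6992, "z": -0.08, "wy": -0.0029}, {"x": -0.4416, "y": -0.6992}, {"x": -0.4416, "y": -0.6992}, {"x": -0.4416, "y": -0.6992}, {"wz": 0.0541}, {"wz": 0.0541}, {"wz": 0.0541}, {"wz": 0.0541}, {"wz": 0.0541}, {"wz": 0.0573}]' | python3 inch.py .085
echo '[{}, {}]' | python3 inch.py
python3 - <<'E'
from h import *
f=cam("wrist");print(*boards(f,.003),sep="\n")
go([.6235,-.236,.015],2.066)
E
```

```text
tool shift [-0.1154 -0.1753 -0.0013] rot [0.003 0.003 1.033]
clock: 17.42
tcp_pos: [0.6168, -0.2352, 0.1802]
ee_rot: [3.136, 0.002, 2.063]
wrist_force: [0.0, 0.4, -0.4]
width: 0.0852
grip_force: 0.0
clock: 17.68
tcp_pos: [0.6172, -0.2354, 0.1813]
ee_rot: [3.135, 0.004, 2.073]
wrist_force: [-0.1, 0.6, -0.0]
width: 0.085
grip_force: 0.0
(0.4829, -0.4067, 101, 55, np.float64(-1.551), array([ 79., 309.]))
(0.6222, -0.2368, 100, 55, np.float64(-1.075), array([329., 211.]))
tool shift [-0.0028  0.004   0.1667] rot [0.007 0.004 0.006]
```

Scaled: 0.05 m is 0.8, 0.0037 m is 0.0592, 0.007 rad / 3.1416 = 0.0022.

```bash
echo '[{"x": -0.0576, "y": 0.0592, "z": 0.8, "wx": 0.0022, "wy": 0.0013, "wz": 0.0006}, {"z": 0.8}, {"z": 0.64}, {"z": 0.32}, {"z": 0.104}, {}]' | python3 inch.py
echo '[{}, {}, {}, {}, {}]' | python3 inch.py 0 60
```

```text
clock: 18.48
tcp_pos: [0.6233, -0.237, 0.0162]
ee_rot: [3.141, 0.001, 2.068]
wrist_force: [-0.5, -0.3, 0.2]
width: 0.085
grip_force: 0.0
clock: 19.1
tcp_pos: [0.6241, -0.2372, 0.0176]
ee_rot: [3.139, 0.003, 2.068]
wrist_force: [-0.5, 0.9, 6.2]
width: 0.0536
grip_force: 65.1
```

Scaled: -0.05 m is -0.8, -0.04 m is -0.64, -0.18 rad / 3.1416 = -0.0573.

```bash
echo '[{"z": -0.32}, {"z": -0.64}, {"z": -0.8}, {"z": -0.64, "wz": -0.0509}, {"z": -0.32, "wz": -0.0541}, {"wz": -0.0541}, {"wz": -0.0541}, {"wz": -0.0541}, {"wz": -0.0573}, {}]' | python3 inch.py
python3 - <<'E'
from h import *
go([.519,.050,.185],np.pi-.043)
E
```

```text
clock: 20.35
tcp_pos: [0.6227, -0.2367, 0.1856]
ee_rot: [3.141, 0.0, 3.086]
wrist_force: [0.2, -0.0, -1.0]
width: 0.0531
grip_force: 64.4
tool shift [0.1195 0.2805 0.0006] rot [ 0.     0.    -0.013]
```

Scaled: 0.055 m is 0.88, 0.05 m is 0.8, -0.013 rad / 3.1416 = -0.0041.

```bash
echo '[{"x": 0.88, "y": 0.24, "wz": -0.0041}, {"x": 0.88, "y": 0.24}, {"x": 0.152, "y": 0.8}, {"y": 0.8}, {"y": 0.8}, {"y": 0.8}, {"y": 0.8}, {}, {}]' | python3 inch.py
python3 - <<'E'
from h import *
go([.519,.050,.185],np.pi-.043)
f=cam("wrist");print(*boards(f,.171),sep="\n");cv2.imwrite("pics/w6.png",f["pixels"])
E
```

```text
clock: 21.48
tcp_pos: [0.5151, 0.0484, 0.1857]
ee_rot: [-3.141, 0.001, 3.099]
wrist_force: [0.2, -0.5, -1.3]
width: 0.0532
grip_force: 64.4
tool shift [-0.0038  0.0018  0.0007] rot [-0.     0.001 -0.   ]
(0.5162, 0.0495, 101, 56, np.float64(-0.045), array([332., 308.]))
(0.4703, 0.0023, 47, 26, np.float64(-0.04), array([184., 202.]))
```

View pics/w6.png

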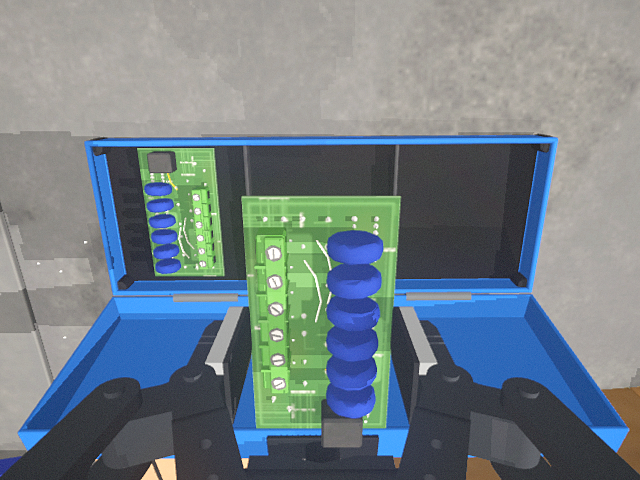

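Board 1 sits in the right-hand bay. The partitions are at columns 245 and 395, and the held board is level and centred between them.

Scaled: 0.05 m is 0.8, 0.003 m is 0.048.

```bash
echo '[{"x": -0.0448, "y": 0.008, "z": 0.8}, {"z": 0.72}, {"z": 0.56}, {"z": 0.32}, {"z": 0.128}, {"z": 0.048}, {}, {}]' | python3 inch.py
```

```text
clock: 22.52
tcp_pos: [0.5188, 0.049, 0.0256]
ee_rot: [3.141, 0.003, 3.1]
wrist_force: [-0.3, -0.6, 0.3]
width: 0.0535
grip_force: 64.3
```

Scaled: 0.003 m is 0.048.

```bash
echo '[{"z": 0.048}, {}, {}]' | python3 inch.py; echo '[{}, {}, {}, {"z": -0.32}, {"z": -0.64}, {"z": -0.8}, {"z": -0.8}, {"z": -0.8}, {}]' | python3 inch.py .066
python3 - <<'E'
from h import *
f=cam("wrist");print(*boards(f,.008),sep="\n")
go([.484,-.4065,.22],-1.55);g=cam("side");print(*boards(g,.003),sep="\n")
E
```

```text
clock: 22.9
tcp_pos: [0.5188, 0.0491, 0.0225]
ee_rot: [3.141, 0.002, 3.101]
wrist_force: [-1.8, 0.3, 6.0]
width: 0.0531
grip_force: 65.1
clock: 24.02
tcp_pos: [0.5202, 0.0492, 0.2362]
ee_rot: [3.139, 0.01, 3.101]
wrist_force: [0.0, 1.0, -1.0]
width: 0.0659
grip_force: 0.0
(0.5193, 0.0505, 100, 55, np.float64(-0.043), array([325., 187.]))
(0.5139, -0.0549, 101, 55, np.float64(-0.029), array([200., 181.]))
tool shift [ 0.0161 -0.4568  0.0126] rot [-0.003  0.005 -1.633]
(0.2844, -0.617, 186, 120, np.float64(-0.27), array([376., 431.]))
```

Scaled: -0.057 m is -0.912, 0.002 m is 0.032, -0.18 rad / 3.1416 = -0.0573.

```bash
echo '[{"x": 0.032, "y": -0.912}, {"x": 0.032, "y": -0.912}, {"x": 0.032, "y": -0.912}, {"x": 0.032, "y": -0.912}, {"x": 0.032, "y": -0.912}, {"x": 0.032, "y": -0.912}, {"x": 0.032, "y": -0.912}, {"x": 0.032, "y": -0.912}, {"wz": -0.0573}, {"wz": -0.0573}]' | python3 inch.py .085; echo '[{"wz": -0.0573}, {"wz": -0.0573}, {"wz": -0.0573}, {"wz": -0.0573}, {"wz": -0.0573}, {"wz": -0.0573}, {"wz": -0.0573}, {}, {}]' | python3 inch.py
python3 - <<'E'
from h import *
f=cam("wrist");b=boards(f,.003);print(*b,sep="\n")
go([.484,-.4065,.015],-1.55)
E
```

```text
clock: 25.38
tcp_pos: [0.4823, -0.4066, 0.2291]
ee_rot: [3.139, -0.002, -2.819]
wrist_force: [1.0, 0.7, -0.7]
width: 0.0849
grip_force: 0.0
clock: 26.5
tcp_pos: [0.483, -0.4059, 0.2308]
ee_rot: [3.141, 0.001, -1.566]
wrist_force: [-0.6, 0.6, 1.2]
width: 0.0853
grip_force: 0.0
(0.4837, -0.405, 100, 55, np.float64(-1.552), array([315., 192.]))
tool shift [ 0.0007 -0.0009  0.216 ] rot [ 0.     0.    -0.016]
```

Scaled: 0.05 m is 0.8, -0.001 m is -0.016, -0.014 rad / 3.1416 = -0.0045.

```bash
echo '[{"x": -0.016, "y": -0.0112, "z": 0.8, "wz": -0.0045}, {"z": 0.8}, {"z": 0.8}, {"z": 0.64}, {"z": 0.32}, {"z": 0.08}, {}, {}]' | python3 inch.py
echo '[{}, {}, {}, {}, {}]' | python3 inch.py 0 60;echo '[{"z": -0.32}, {"z": -0.64}, {"z": -0.8}, {"z": -0.8}, {"z": -0.32}, {}]' | python3 inch.py
```

```text
clock: 27.55
tcp_pos: [0.4849, -0.4056, 0.0182]
ee_rot: [-3.139, -0.002, -1.549]
wrist_force: [-0.5, 0.7, 0.5]
width: 0.085
grip_force: 0.0
clock: 28.18
tcp_pos: [0.4847, -0.4055, 0.0179]
ee_rot: [-3.139, -0.001, -1.548]
wrist_force: [0.4, 1.3, 5.6]
width: 0.0532
grip_force: 64.8
clock: 28.92
tcp_pos: [0.4845, -0.4053, 0.1981]
ee_rot: [-3.138, -0.001, -1.549]
wrist_force: [-0.1, -0.5, -1.3]
width: 0.0532
grip_force: 64.1
```

Scaled: 0.18 rad / 3.1416 = 0.0573.

```bash
echo '[{"wz": 0.0573}, {"wz": 0.0573}, {"wz": 0.0573}, {"wz": 0.0573}, {"wz": 0.0573}, {"wz": 0.0573}, {"wz": 0.0573}, {"wz": 0.0573}, {"wz": 0.0573}, {}]' | python3 inch.py
python3 - <<'E'
from h import *
go([.5225,.157,.185],np.pi-.043)
E
```

```text
clock: 30.18
tcp_pos: [0.4833, -0.4045, 0.1945]
ee_rot: [3.14, -0.002, 3.116]
wrist_force: [-0.1, -0.4, -1.0]
width: 0.053
grip_force: 64.1
tool shift [-0.0247  0.5623  0.0106] rot [ 0.002 -0.002  0.017]
```

Scaled: 0.056 m is 0.896, 0.008 m is 0.128.

```bash
echo '[{"x": -0.04, "y": 0.896}, {"x": -0.04, "y": 0.896}, {"x": -0.04, "y": 0.896}, {"x": -0.04, "y": 0.896}, {"x": -0.04, "y": 0.896}, {"x": -0.04, "y": 0.896}, {"x": -0.04, "y": 0.896}, {"x": -0.04, "y": 0.896}, {"x": -0.04, "y": 0.896}, {"x": -0.04, "y": 0.896, "z": 0.128}]' | python3 inch.py
echo '[{"wz": 0.0054}, {}, {}]' | python3 inch.py
python3 - <<'E'
from h import *
go([.523,.157,.185],np.pi-.043)
f=cam("wrist");print(*boards(f,.171),sep="\n");cv2.imwrite("pics/w7.png",f["pixels"])
E
```

```text
clock: 31.42
tcp_pos: [0.524, 0.1559, 0.1882]
ee_rot: [-3.141, 0.001, 3.119]
wrist_force: [-0.2, 0.3, -1.0]
width: 0.0533
grip_force: 64.1
clock: 31.8
tcp_pos: [0.5242, 0.153, 0.1887]
ee_rot: [-3.141, 0.001, 3.098]
wrist_force: [-0.4, 0.5, -0.6]
width: 0.0532
grip_force: 64.1
tool shift [0.0013 0.0039 0.0036] rot [-0.     0.001 -0.001]
(0.5257, 0.1541, 104, 57, np.float64(-0.043), array([312., 311.]))
(0.478, 0.1067, 48, 26, np.float64(-0.04), array([186., 203.]))
(0.4755, 0.0569, 48, 26, np.float64(-0.043), array([ 49., 204.]))
```

View pics/w7.png

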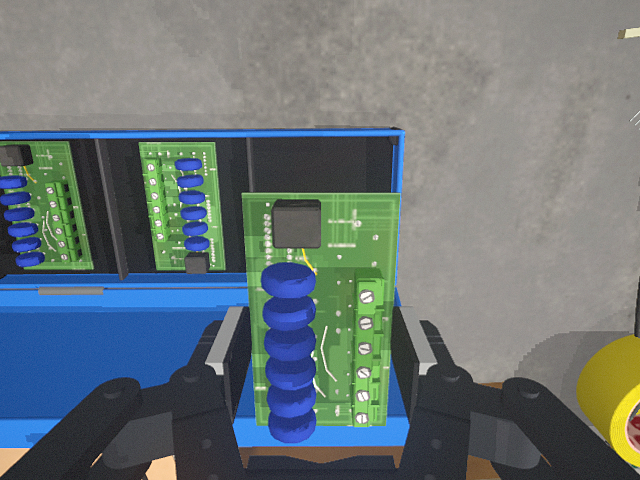

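The held board is over the left-hand bay (partition at column 250, end wall at column 397); it needs 3 mm more to the left.

Careful with the scale: shifts go in shares of 62.5 mm and turns go in shares of 180 degrees. That gives: 0.05 m is 0.8, 0.003 m is 0.048.

```bash
echo '[{"x": 0.008, "y": 0.048, "z": 0.8}, {"z": 0.72}, {"z": 0.56}, {"z": 0.32}, {"z": 0.128}, {"z": 0.056}, {}, {}]' | python3 inch.py
```

```text
clock: 32.85
tcp_pos: [0.5245, 0.1573, 0.0281]
ee_rot: [3.141, 0.002, 3.098]
wrist_force: [-0.5, 0.2, 0.0]
width: 0.0534
grip_force: 64.1
```

Scaled: 0.003 m is 0.048, 0.002 m is 0.032.

```bash
echo '[{"z": 0.048}, {"z": 0.032}, {}, {}]' | python3 inch.py; echo '[{}, {}, {}, {"z": -0.32}, {"z": -0.64}, {"z": -0.8}, {"z": -0.8}, {"z": -0.8}, {"z": -0.8}, {}]' | python3 inch.py .066 
echo '[{"y": -0.8}, {"y": -0.88}, {}, {}]' | python3 inch.py
python3 - <<'E'
from h import *
f=cam("wrist");print(*boards(f,.008),sep="\n")
go([.6197,.0447,.24],np.pi-.043);cv2.imwrite("pics/w8.png",f["pixels"])
E
```

```text
clock: 33.35
tcp_pos: [0.5241, 0.1572, 0.0229]
ee_rot: [-3.142, 0.001, 3.098]
wrist_force: [-2.4, -0.1, 4.5]
width: 0.0534
grip_force: 64.8
clock: 34.6
tcp_pos: [0.5255, 0.1576, 0.2869]
ee_rot: [3.138, 0.009, 3.097]
wrist_force: [0.2, 1.3, -0.8]
width: 0.0661
grip_force: 0.0
clock: 35.1
tcp_pos: [0.519, 0.0522, 0.2816]
ee_rot: [-3.142, 0.0, 3.097]
wrist_force: [0.0, 0.6, 0.0]
width: 0.0661
grip_force: 0.0
(0.5235, 0.1595, 100, 56, np.float64(-0.046), array([427., 182.]))
(0.5191, 0.0507, 101, 56, np.float64(-0.042), array([322., 182.]))
(0.5136, -0.055, 100, 56, np.float64(-0.046), array([208., 175.]))
tool shift [-0.1009 -0.0035  0.0416] rot [-0.     0.    -0.001]
```

View pics/w8.png

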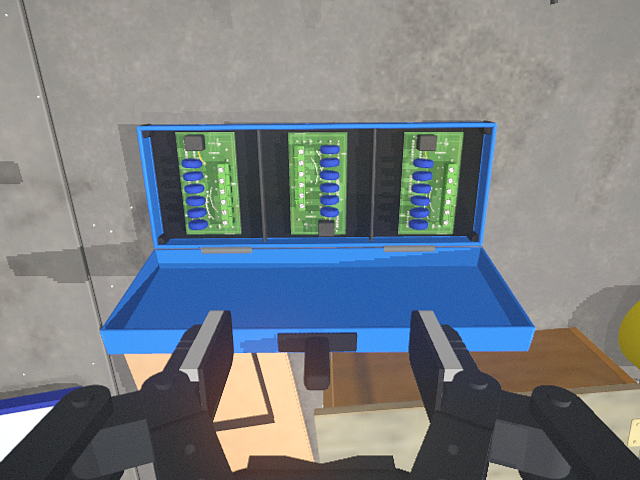

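All three boards lie flat in their own bays, and the open lid's tab is at about (316,365). Next I regrip the tab.

Scaled: -0.0509 m is -0.8144, -0.05 m is -0.8.

```bash
echo '[{"x": -0.8, "y": -0.0288}, {"x": -0.8144, "y": -0.0272}, {"z": 0.64}, {"z": 0.64}, {"z": 0.48}, {"z": 0.192}, {}, {}]' | python3 inch.py .05 40
python3 - <<'E'
from h import *
go([.6197,.0447,.1572],np.pi-.043)
E
echo '[{}, {}, {}, {}, {}]' | python3 inch.py 0 40
```

```text
clock: 36.15
tcp_pos: [0.6208, 0.0447, 0.162]
ee_rot: [3.141, 0.004, 3.098]
wrist_force: [-0.1, -0.4, 0.6]
width: 0.0505
grip_force: 0.0
tool shift [ 0.0011 -0.      0.0047] rot [ 0.     0.004 -0.   ]
clock: 36.78
tcp_pos: [0.6205, 0.0448, 0.1613]
ee_rot: [3.141, 0.003, 3.098]
wrist_force: [-0.6, 2.6, 5.4]
width: 0.0173
grip_force: 41.5
```

Run:
```python
from h import *
p=r.sense()["tcp_pos"];rx,rz=p[0]-.578,p[2]+.005-.022;R=np.hypot(rx,rz);a=np.linspace(np.arctan2(rz,-rx),np.arctan2(.012,R),19)
print(R,a[0]);P=np.c_[-R*np.cos(a),R*np.sin(a)];d=np.diff(P,axis=0)
for x,z in d: print(f"{-x:.4f} {-z:.4f}")
```

```text
0.15043901897087525 1.8569500265314363
0.0144 -0.0035
0.0147 -0.0020
0.0148 -0.0006
0.0148 0.0009
0.0147 0.0023
0.0144 0.0038
0.0139 0.0052
0.0133 0.0065
0.0126 0.0078
0.0118 0.0090
0.0109 0.0101
0.0098 0.0111
0.0087 0.0121
0.0074 0.0129
0.0061 0.0135
0.0048 0.0141
0.0034 0.0145
0.0019 0.0147
```

Scaled: 0.0148 m is 0.2368, 0.0147 m is 0.2352.

```bash
echo '[{"x": 0.2304, "z": -0.056}, {"x": 0.2352, "z": -0.032}, {"x": 0.2368, "z": -0.0096}, {"x": 0.2368, "z": 0.0144}, {"x": 0.2352, "z": 0.0368}, {"x": 0.2304, "z": 0.0608}, {"x": 0.2224, "z": 0.0832}, {"x": 0.2128, "z": 0.104}, {"x": 0.2016, "z": 0.1248}, {}]' | python3 inch.py
```

```text
clock: 38.02
tcp_pos: [0.4919, 0.0494, 0.1401]
ee_rot: [-3.141, 0.001, 3.098]
wrist_force: [-2.6, 0.1, 4.7]
width: 0.0173
grip_force: 42.3
```

Scaled: 0.0145 m is 0.232, 0.0141 m is 0.2256.

```bash
echo '[{"x": 0.1888, "z": 0.144}, {"x": 0.1744, "z": 0.1616}, {"x": 0.1568, "z": 0.1776}, {"x": 0.1392, "z": 0.1936}, {"x": 0.1184, "z": 0.2064}, {"x": 0.0976, "z": 0.216}, {"x": 0.0768, "z": 0.2256}, {"x": 0.0544, "z": 0.232}, {"x": 0.0304, "z": 0.2192}, {}]' | python3 inch.py
```

```text
clock: 39.28
tcp_pos: [0.4274, 0.0518, 0.0279]
ee_rot: [-3.139, -0.001, 3.097]
wrist_force: [2.1, -5.2, -1.3]
width: 0.0175
grip_force: 45.6
```

Scaled: 0.003 m is 0.048.

```bash
echo '[{"z": 0.048}, {}, {}]' | python3 inch.py; echo '[{}, {}, {}, {"z": -0.48}, {"z": -0.8}, {"z": -0.8}, {"z": -0.8}, {}, {}]' | python3 inch.py .05
python3 - <<'E'
from h import *
f=cam("wrist");cv2.imwrite("pics/w9.png",f["pixels"])
for q in blobs(f,(3,140,100),(18,255,255))[1]: print("or",q,back(f,q[1],.056).round(4))
print(r.sense()["tcp_pos"])
E
```

```text
clock: 39.65
tcp_pos: [0.4271, 0.0518, 0.0256]
ee_rot: [-3.14, -0.001, 3.097]
wrist_force: [-0.0, -6.0, -1.3]
width: 0.0173
grip_force: 45.7
clock: 40.78
tcp_pos: [0.4272, 0.0529, 0.2052]
ee_rot: [3.141, 0.0, 3.097]
wrist_force: [-0.0, -0.1, -0.8]
width: 0.0502
grip_force: 0.0
or (np.int32(859), array([492.3, 291.9]), array([476, 275,  39,  35], dtype=int32)) [[0.487  0.1779 0.056 ]]
or (np.int32(944), array([145.5, 295. ]), array([127, 278,  38,  35], dtype=int32)) [[ 0.4778 -0.0772  0.056 ]]
[0.42690969 0.05266497 0.20466188]
```

View pics/w9.png

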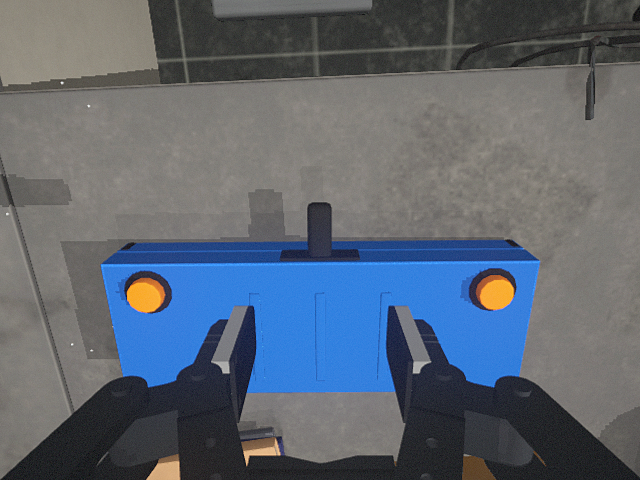

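Scaled: 0.05 m is 0.8, -0.045 m is -0.72.

```bash
echo '[{"x": -0.72}, {"z": 0.8}, {"z": 0.8}, {"z": 0.48}, {}, {}, {}]' | python3 inch.py 0 40; echo '[{"z": 0.096}, {"z": 0.096}, {}]' | python3 inch.py
python3 - <<'E'
from h import *
f=cam("wrist");print(back(f,[(103,264),(540,261)],.046))
E
```

```text
clock: 41.7
tcp_pos: [0.4737, 0.0511, 0.0772]
ee_rot: [3.141, 0.003, 3.098]
wrist_force: [0.3, 0.2, 0.2]
width: -0.0004
grip_force: 0.0
clock: 42.08
tcp_pos: [0.4723, 0.0506, 0.0632]
ee_rot: [-3.141, -0.0, 3.097]
wrist_force: [0.5, -0.2, 0.5]
width: -0.0003
grip_force: 0.0
[[ 0.44584033 -0.02905411  0.046     ]
 [ 0.45207352  0.13510074  0.046     ]]
```

Scaled: 0.003 m is 0.048, 0.001 m is 0.016.

```bash
echo '[{"z": 0.048}, {"z": 0.016}, {}]' | python3 inch.py;echo '[{"z": 0.032}, {"z": 0.016}, {}]' | python3 inch.py
```

```text
clock: 42.5
tcp_pos: [0.4728, 0.0508, 0.0601]
ee_rot: [-3.142, 0.001, 3.098]
wrist_force: [-1.2, 0.6, 3.2]
width: -0.0002
grip_force: 1.8
clock: 42.88
tcp_pos: [0.4729, 0.0508, 0.0599]
ee_rot: [-3.141, 0.003, 3.099]
wrist_force: [-12.2, 0.9, 28.7]
width: -0.0003
grip_force: 14.6
```

Stiff at a tip height of 46 mm, so the lid is shut. Plungers next, left first.

Scaled: 0.043 m is 0.688, -0.0095 m is -0.152.

```bash
echo '[{"z": -0.48}, {"x": -0.152, "y": 0.688}, {"y": 0.688}, {"y": 0.6816}, {}, {}]' | python3 inch.py
python3 - <<'E'
from h import *
go([.488,.179,.062],np.pi-.043)
E
```

```text
clock: 43.62
tcp_pos: [0.4876, 0.1786, 0.0864]
ee_rot: [-3.141, 0.0, 3.098]
wrist_force: [-0.7, 0.5, -0.2]
width: -0.0001
grip_force: 0.0
tool shift [-0.0004  0.0005  0.0244] rot [-0.001  0.    -0.001]
```

Scaled: 0.01 m is 0.16, 0.006 m is 0.096.

```bash
echo '[{"z": 0.16}, {"z": 0.096}, {"z": 0.048}, {"z": 0.048}, {"z": 0.032}, {"z": 0.016}, {}, {}]' | python3 inch.py;echo '[{"z": 0.032}, {"z": 0.016}, {}]' | python3 inch.py
```

```text
clock: 44.62
tcp_pos: [0.4875, 0.1778, 0.0621]
ee_rot: [-3.14, 0.0, 3.097]
wrist_force: [-2.4, -1.0, 6.6]
width: 0.0003
grip_force: 3.0
clock: 45.0
tcp_pos: [0.4876, 0.1779, 0.0617]
ee_rot: [-3.141, 0.002, 3.098]
wrist_force: [-11.5, -3.5, 26.8]
width: -0.0001
grip_force: 13.1
```

Scaled: -0.052 m is -0.832, -0.05 m is -0.8.

```bash
echo '[{"z": -0.448}, {"y": -0.832}, {"y": -0.832}, {"y": -0.832}, {"y": -0.832}, {"y": -0.8}, {}, {}]' | python3 inch.py
python3 - <<'E'
from h import *
go([.477,-.079,.062],np.pi-.043)
E
```

```text
clock: 46.0
tcp_pos: [0.4763, -0.0792, 0.0866]
ee_rot: [-3.142, 0.001, 3.096]
wrist_force: [0.0, -0.2, -0.2]
width: 0.0002
grip_force: 0.0
tool shift [-0.0007  0.0002  0.0246] rot [-0.     0.001 -0.002]
```

Scaled: 0.01 m is 0.16, 0.006 m is 0.096.

```bash
echo '[{"z": 0.16}, {"z": 0.096}, {"z": 0.048}, {"z": 0.048}, {"z": 0.032}, {"z": 0.016}, {}, {}]' | python3 inch.py;echo '[{"z": 0.032}, {"z": 0.016}, {}]' | python3 inch.py; echo '[{"z": -0.48}, {"z": -0.8}, {"x": 0.48, "y": 0.64, "z": -0.64}, {"x": 0.48, "y": 0.64, "z": -0.64}, {"x": 0.48, "y": 0.64}, {}, {}]' | python3 inch.py
python3 - <<'E'
from h import *
f=cam("wrist");g=cam("side");cv2.imwrite("pics/w10.png",np.hstack([f["pixels"][150:450:,60:640],cv2.resize(g["pixels"][200:280,290:390],None,fx=2.2,fy=3.75)]))
E
```

```text
clock: 47.0
tcp_pos: [0.4761, -0.0782, 0.062]
ee_rot: [3.141, 0.0, 3.098]
wrist_force: [-3.8, 2.7, 5.6]
width: 0.0004
grip_force: 3.3
clock: 47.38
tcp_pos: [0.4763, -0.0783, 0.0617]
ee_rot: [-3.141, 0.002, 3.099]
wrist_force: [-12.5, 5.8, 29.1]
width: 0.0001
grip_force: 14.7
clock: 48.25
tcp_pos: [0.3931, 0.0432, 0.2166]
ee_rot: [-3.141, 0.001, 3.099]
wrist_force: [0.1, -0.3, 0.3]
width: 0.0001
grip_force: 0.0
```

View pics/w10.png

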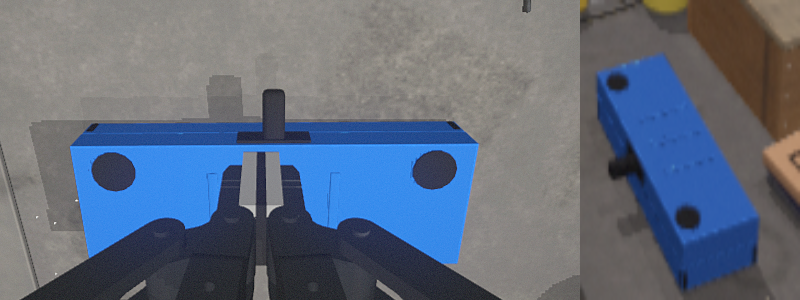

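The lid is shut and both plungers are down: the orange caps now show only dark collars, at about (113,172) and (434,170). Both pushes went stiff at the home height. The arm is clear, so I'm handing in.

```bash
python3 -c "
from cell import r, grab_frame
print(r.finish_job())"
```

```text
the job is handed in; nothing more can be done
None
```

I handed the job in at about 48 s: all three surge boards are flat in their own compartments, the lid is shut and both plungers are pushed home; no verdict came back from the judge.

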